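Take the left-hand retaining nut off the coffee grinder and stow it in the parts caddy

TASK

The grinder is due for cleaning and its brass wing nut has a left-hand thread: turn the nut clockwise until the line engraved on its wing meets the line on the rim and it comes free, then lift it straight out. Set it down upright on the open worktop and let go of it, then take it again by the two ends of its wing and lower it upright, not dropping it, into the middle of the slot between the blue walls of the parts caddy. Leave the other things on the worktop where they are.

Things in the scene. Friction and masses are not known exactly. Their poses are not given: they have to be found in the camera images.
- nut: Brass wing nut, 160 g. Origin: centre of its underside, z up. Round body 44 mm across, 24 mm high, hollow below; on top a bar (the wing) along the nut's x axis: 68 mm long, 18 mm thick (y), from 24 to 50 mm above the origin, with flat ends. It starts screwed on; left-hand thread: clockwise from above loosens, anticlockwise only meets a stop.
- nut_line (a point): On the black engraved line on top of the wing's +x half, 30 mm from the nut's axis, 50 mm above its underside. (The other half has notches on its sides, the left-hand sign.) At the start it stands 100 to 135 degrees, anticlockwise from above, from the rim line: more than one grasp can turn, so let go, turn back and take it again.
- small_grinder: Small grey grinder (not the tall white one), hopper off, fixed. Origin on the worktop under the axis of its round head (121 mm wide), front along -x. Throat open at the top, 84 mm wide inside, rim 116 mm across, 176 mm high; the nut stands on the axis. Its wing ends stand 8 mm from the throat's wall: in there only its 18 mm thickness can be gripped.
- rim_line (a point): Engraved black line on the rim, 50 mm in front (-x of the grinder) of the head's axis, 176 mm high. When the nut's line points to it the nut is at its firm stop, true to 6 degrees either way as the spindle sits differently every time: feel for the stop (0.2 N m is plain, do not force it). An arrow on the rim shows the clockwise way.
- throat (a point): Centre of the throat's floor, 130 mm above the worktop, on the head's axis, where the nut stands. The nut turns easily and does not rise by itself. At the stop and for 15 degrees before it it lifts straight off (ease back a few degrees first, so that it does not rub); before that the thread holds it after 1 to 4 mm of lift. The spindle under it ends 17 mm above this floor.
- caddy: Parts caddy, fixed. Black base 124 x 78 x 12 mm, origin under its centre on the worktop. Its slot runs along its x axis between two blue walls, each 80 mm long and 10 mm thick, 50 mm apart inside, tops 70 mm above the worktop; open at both ends but for lips 17 mm high, 58 mm from the middle.
- slot_floor (a point): Centre of the slot's floor, 12 mm above the worktop. The nut fits with its wing along the slot, 3 mm free on either side of its body, its wing top 8 mm below the wall tops: fingers on the sides of the wing do not fit between the walls, fingers on its two ends (68 mm apart) do.
- tamper: Coffee tamper, 58 mm wide, 94 mm high, loose bystander; origin under its centre.
- espresso_cup: White espresso cup, 61 x 79 x 56 mm, loose bystander; origin under its centre.
- cocoa_shaker: White cocoa shaker, 61 mm wide, 82 mm high, loose bystander; origin under its centre.
- spice_jar: Small jar with red cap, 44 mm wide, 90 mm high, loose bystander; origin under its centre.
- label_roll: Small roll of white labels, 41 x 40 x 26 mm, loose bystander; origin under its centre.
Things that resemble listed ones, but are neither listed nor needed, are in the scene too. There is more than one size of the caddy; the job needs the larger.

How it is judged:
On the way, in this order (a step that is already met when the one before it is completed fails the run):
1. the nut is turned clockwise, still down in the throat, until its line points to the rim line (horizontal distance between nut_line and rim_line below 0.0275 m and distance between nut and throat below 0.006 m), for 0.1 s.
2. the nut is lifted out of the throat (z of nut in the frame of small_grinder above 0.178 m), for 0.05 s.
3. the nut stands upright on the worktop, let go (height (world z) of nut below 0.003 m and angle between nut's own z axis and vertical below 0.12 rad and contact force between the fingers and nut below 0.1 N and linear speed of nut below 0.02 m/s), for 0.2 s.
4. the nut is lowered to the slot's floor while still held (z of nut in the frame of slot_floor below 0.008 m and horizontal distance between nut and slot_floor below 0.015 m and contact force between the fingers and nut above 1 N), for 0.05 s.
At the end, for the whole second after the job is handed in: The nut stands upright (within 7 degrees) and at rest on the floor of the caddy's slot (within 3 mm), within 15 mm of its middle, its wing along the slot within 17 degrees, and is let go (z of nut in the frame of slot_floor between -0.003 and 0.003 m and horizontal distance between nut and slot_floor below 0.015 m and angle between nut's own z axis and vertical below 0.12 rad and angle between the x axis of nut and the x axis of caddy, either way round below 0.3 rad and contact force between the fingers and nut below 0.1 N and linear speed of nut below 0.02 m/s); the robot touches nothing.
It fails at once if a bystander is knocked or shifted by more than 30 mm (distance of any of tamper, espresso_cup, cocoa_shaker, spice_jar, label_roll from where it was at the start of the episode above 0.03 m).
It also fails if it takes over 66 s, if anything falls off the work surface, if the arm or the gripper's body presses on something with over 40 N, if the wrist force passes 120 N, or if a joint passes its speed limit or range.

ROBOT

A 6-joint arm with a two-finger parallel gripper is mounted at the origin on a cart in front of the work surface, level with it; the furniture and walls round the work are solid. World frame = base frame: x ahead of the robot, y to its left, z up, the work surface at z = 0. Lengths are in m, angles in rad, forces in N, time in s.
With the tool pointing down it reaches from about 0.4 to 0.925 m from the base axis. Payload 12.5 kg.
Tool frame: the origin (TCP) lies at the very end of the fingers, on their centre line; the grasp point (between the pads) lies 19 mm behind it; z points along the fingers, y is the direction in which the jaws open and shut (so a half turn about z gives the same grasp; the last joint's range is limited). The gripper opens to 95 mm and grips with 3 to 60 N. Pads are 20 mm wide; open, the fingers measure 119 mm over their backs; the gripper's body (75 mm by 180 mm) begins 59 mm behind the grasp point.
Start: joints at [1.153, 0.491, 1.559, -0, 1.092, -0.106], TCP at [0.192, 0.595, 0.176] pointing down, gripper open.
Joint ranges: [-3.1, 3.1], [-0.84, 2.19], [0.05, 2.79], [-1.13, 4.28], [0.06, 2.93], [-2.69, 2.69]. Speed limits (rad/s): [2.22, 2.22, 2.79, 3.14, 3.14, 3.14].

INTERFACE

Orientations are given as a 3x3 rotation matrix whose columns are the frame's x, y, z axes.
In Python, from bench import * gives the robot as it stands.
- The arm moves only by the tool apply_moves, never from a script. Its argument "rows" is a list of rows, each an object of numbers: "x", "y", "z": the shift along the tool's x, y, z each as a share of 80 cm, from -1 to 1; "turn": the turn about the tool's z as a share of pi/4 rad, from -1 to 1; "hand": the closure, from 0 (fully open) to 1 (shut). In form: [{"x": .., "y": .., "z": .., "turn": .., "hand": ..}, ...]. A call has 1 to 20 rows; each row is the pose to reach, as a shift and turn from the pose commanded when the call began, along the tool's axes at that moment; what a row does not reach only later rows make up. A row lasts 1/10 s, in which the tool goes at most 50 mm and 8.59 degrees, less where a joint would pass 70% of its speed; a pose out of reach is approached as far as the arm can. A call with a number of a shift or a turn outside -1 to 1 is refused whole. A call with a gripper value outside its range is refused whole. The fingers move at their own pace and stop on an object; "force" is the grip in N (left out, the last holds). Time passes only in rows, so rows that repeat a pose let the fingers close. It gives the time, the measured TCP pose, the force and the opening at its end, in the units of the state.
- get_state(): the state, without advancing time (a new reading comes with each control period).
- snapshot(name): name is "scene" or "top"; returns the picture (400x640x3 uint8, blue, green, red); there is no depth.
- camera_model(name): a dict with "vertical_fov" (degrees; the focal length in pixels is half the picture's height over the tangent of half this angle, whatever the lens; pixels are square), "cx", "cy" (the principal point, pixels), "rvec" (rotation vector, rad) and "tvec" (3), from world to camera coordinates, as OpenCV has them. Camera axes: x right, y down, z forward; pixel columns grow to the right and rows downward; lengths in m; the calibration is good to about 2 mm. A picture is of the moment at which its call begins. camera_model takes no time and is no camera call.
- sign_off(): hands the job in, once; it reports no verdict.
The state is a dict: "t": time; "joints": joint angles; "qvel": joint speeds; "joint_efforts": joint torques, N m; "position": TCP position; "eef_rot": TCP orientation; "ft_force": force on the tool from outside, world axes, zero at the start; "ft_torque": the same for the moment, N m; "grip_width": finger opening in m.
Only numpy, scipy, OpenCV 4.12 (cv2) and the standard library are available. Lean on these libraries where they do the work, as an engineer would, in place of code of your own. Each camera call takes 0.05 s, during which the arm holds its last target. There are 200 camera calls.

## Working session

There is one attempt and no reset: what is moved stays moved. The work goes in short steps, Python scripts to look and compute and a tool call to move; the robot and the scene stay as the last step left them, time stands still between calls to the robot, and variables do not carry over. Pictures are saved under pics/ and viewed, about 8 in all and at most 12, crops included, and the job is handed in when it is done.

Besides the shell and the picture viewer there is one more tool, called after ">>>" in YAML: its name, and indented under it one key for each argument. apply_moves: Moves the arm, as the interface text tells. Its arguments: {"type":"object","properties":{"rows":{"type":"array"},"force":{"type":"number"}},"required":["rows"]}

```bash
mkdir -p pics; python3 - <<'E'
from bench import *
import cv2
s=get_state();print(s)
for n in("scene","top"):
    cv2.imwrite(f"pics/{n}0.png",snapshot(n));print(n,camera_model(n))
E
```

```text
{'t': 0.0, 'joints': array([ 1.15343309e+00,  4.91537505e-01,  1.55946625e+00, -3.80695240e-06,
        1.09169630e+00, -1.05579826e-01]), 'qvel': array([-0.00090125, -0.000478  , -0.00079052,  0.00027602,  0.00023508,
        0.00108388]), 'joint_efforts': array([ 2.17086796e-03, -6.12646151e+01, -2.58189332e+01,  6.93294732e-02,
        4.81056562e-02, -4.60652291e-05]), 'position': array([0.19157035, 0.59460769, 0.17576969]), 'eef_rot': array([[-9.51788525e-01,  3.06754633e-01, -4.45798307e-04],
       [ 3.06754936e-01,  9.51787992e-01, -1.01371227e-03],
       [ 1.13344541e-04, -1.10159053e-03, -9.99999387e-01]]), 'ft_force': array([-0.45824436, -0.15555732,  0.00835517]), 'ft_torque': array([-0.02879676,  0.02867503,  0.03781854]), 'grip_width': 0.09496884966718802}
scene {'vertical_fov': 42.36664274933383, 'cx': 316.4129241072281, 'cy': 202.94328441908365, 'rvec': array([ 2.13529924, -1.30159442,  0.48847579]), 'tvec': array([-0.32718343,  0.40016927,  1.21192445])}
top {'vertical_fov': 52.39654609404907, 'cx': 316.49208353818585, 'cy': 194.25317896930048, 'rvec': array([ 2.16684124, -2.19097046,  0.05989269]), 'tvec': array([-0.06760655,  0.56057663,  1.34678986])}
```

View pics/top0.png

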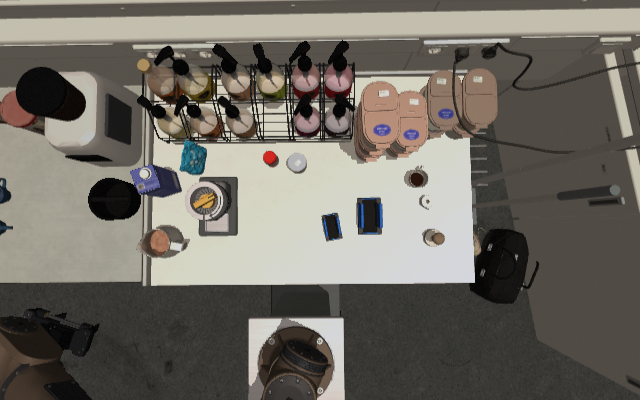

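View pics/scene0.png

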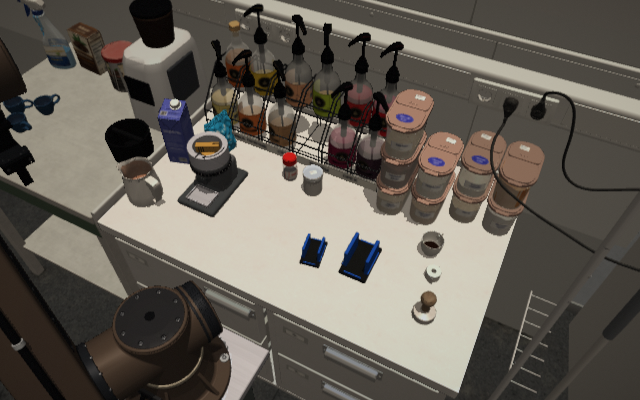

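The top view shows the small grinder head at about (207,201), the large caddy at (370,215) and the small one at (332,227). Bystanders are right and behind. I'll enlarge the grinder and caddy.

```bash
cat > h.py <<'E'
from bench import *
import cv2, numpy as np
def cam(n):
    c=camera_model(n);R=cv2.Rodrigues(c["rvec"])[0];f=200/np.tan(np.radians(c["vertical_fov"]/2))
    return R,c["tvec"],f,c["cx"],c["cy"]
def ray(n,u,v,z):
    R,t,f,cx,cy=cam(n);d=R.T@np.array([(u-cx)/f,(v-cy)/f,1]);o=-R.T@t
    return (o+d*(z-o[2])/d[2])[:2]
def proj(n,p):
    R,t,f,cx,cy=cam(n);q=R@np.array(p)+t
    return np.array([cx+f*q[0]/q[2],cy+f*q[1]/q[2]])
def crop(im,u0,v0,w,h,k): return cv2.resize(im[v0:v0+h,u0:u0+w],None,fx=k,fy=k,interpolation=cv2.INTER_CUBIC)
E
python3 - <<'E'
from h import *
a=cv2.imread("pics/top0.png");b=cv2.imread("pics/scene0.png")
A=np.hstack([crop(a,180,175,64,64,6),crop(a,318,185,69,64,6)]);
B=np.hstack([crop(b,175,125,80,60,5),crop(b,295,225,80,60,5)])
w=800
I=np.vstack([cv2.copyMakeBorder(x[:, :w],0,0,0,w-min(w,x.shape[1]),cv2.BORDER_CONSTANT) for x in(A,B)])
I=I[:684];I=cv2.resize(I,(700,598));cv2.imwrite("pics/crop0.png",I)
E
```

```text
(no output)
```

View pics/crop0.png

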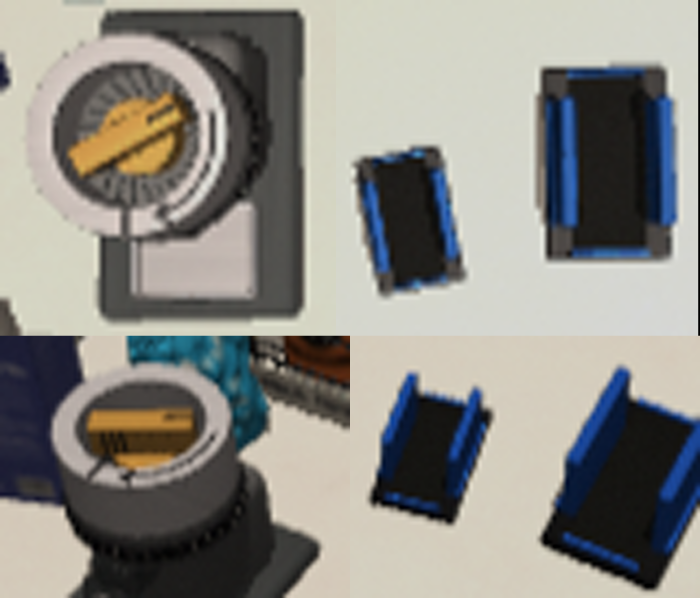

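```bash
python3 - <<'E'
from h import *
from scipy.optimize import least_squares
a=cv2.imread("pics/top0.png")
k=5.25
px=lambda x,y,u0=180,v0=175:((x+.5)/k-.5+u0,(y+.5)/k-.5+v0)
P=lambda x,y,z:ray("top",*px(x,y),z)
rim=[P(*p,.176) for p in[(27,140),(228,135),(127,33),(127,240)]]
print("rim pts",rim, "mean",np.mean(rim,0))
# bright rim outer contour
print("rimline",P(124,222,.176))
ends=[P(*p,.18) for p in[(78,176),(68,152),(178,96),(187,117)]];print("wing corners",ends)
e=np.array(ends);m=e.mean(0);d=e[2:].mean(0)-e[:2].mean(0);print("wing c",m,"len",np.linalg.norm(d),"ang",np.degrees(np.arctan2(d[1],d[0])))
# caddy: crop offset: second tile starts at 384*0.875=336, u0=318
C=lambda x,y,z:ray("top",*px(x-336,y,318,185),z)
base=[C(*p,.012) for p in[(543,68),(664,66),(671,258),(548,260)]];print("base",base,np.mean(base,0))
print("walls tops",[C(*p,.07) for p in[(577,97),(576,226),(646,97),(668,97),(675,226),(549,97),(549,226)]])
# triangulate carton cap
def tri(pt,ps):
    r=least_squares(lambda X:np.r_[proj("top",X)-pt,proj("scene",X)-ps],[.7,.4,.1]);return r.x,r.fun
print("carton cap",tri((147,173),(175,103)))
print("carton base corner",ray("top",180,192,0),"pitcher",ray("top",160,242,.1))
for n,u,v in[("spice",270,158),("shaker",297,162)]:print(n,ray("top",u,v,.085))
print("free spot",ray("top",280,215,0))
E
```

```text
rim pts [array([0.53243678, 0.3172954 ]), array([0.53397897, 0.20267944]), array([0.59285367, 0.26076026]), array([0.47510585, 0.25972643])] mean [0.53359382 0.26011538]
rimline [0.48530002 0.26152215]
wing corners [array([0.51149471, 0.28670139]), array([0.52514565, 0.2925288 ]), array([0.55620465, 0.23024972]), array([0.5442213 , 0.22504937])]
wing c [0.53426658 0.25863232] len 0.06969131783870389 ang -62.76575679496597
base [array([ 0.54756701, -0.21019958]), array([ 0.54796279, -0.28772385]), array([ 0.42531257, -0.28955293]), array([ 0.42483647, -0.21124134])] [ 0.48641971 -0.24967942]
walls tops [array([ 0.52598249, -0.22578017]), array([ 0.44705014, -0.22370369]), array([ 0.52550603, -0.26805619]), array([ 0.52535421, -0.28152689]), array([ 0.44642409, -0.28409659]), array([ 0.52617597, -0.208613  ]), array([ 0.44722103, -0.20721839])]
carton cap (array([0.61433676, 0.4193102 , 0.20702387]), array([-0.22304405,  0.13953986,  0.26714657,  0.03393654]))
carton base corner [0.57427586 0.3939346 ] pitcher [0.40898092 0.42000382]
spice [0.67403276 0.07384775]
shaker [ 0.65992486 -0.01313616]
free spot [0.49186559 0.05125834]
```

```bash
cat >> h.py <<'E'
def mv(p,yaw=None):
    s=get_state();R=s["eef_rot"];y0=np.degrees(np.arctan2(R[1,1],R[0,1]))
    d=R.T@(np.array(p)-s["position"])/.8
    t=0 if yaw is None else ((y0-yaw+180)%360-180)/45
    print("t",s["t"],"pos",s["position"].round(4),"yaw",y0.round(2),"q6",np.degrees(s["joints"][5]).round(1),"w",s["grip_width"].round(4),"F",s["ft_force"].round(2),"T",s["ft_torque"].round(3),"tiltz",R[:,2].round(4))
    print("shift xyz",d.round(4),"turn",round(t,4))
E
python3 -c "
from h import *
mv([.534,.2595,.30],27.2)"
```

```text
Traceback (most recent call last):
  File "h.py", line 17, in mv
    print("t",s["t"],"pos",s["position"].round(4),"yaw",y0.round(2),"q6",np.degrees(s["joints"][5]).round(1),"w",s["grip_width"].round(4),"F",s["ft_force"].round(2),"T",s["ft_torque"].round(3),"tiltz",R[:,2].round(4))
                                                                                                                 ^^^^^^^^^^^^^^^^^^^^^
AttributeError: 'float' object has no attribute 'round'
```

```bash
sed -i 's/s\["grip_width"\].round(4)/round(s["grip_width"],4)/' h.py
python3 -c "
from h import *
mv([.534,.2595,.30],27.2)"
```

```text
t 0.1 pos [0.1916 0.5946 0.1758] yaw 72.14 q6 -6.1 w 0.0953 F [ 0.13 -0.46 -0.56] T [-0.022  0.003  0.011] tiltz [-4.e-04 -9.e-04 -1.e+00]
shift xyz [-0.5359 -0.2676 -0.155 ] turn 0.9986
```

>>> apply_moves:
  rows:
    - {"x": 0,"y": 0,"z": -0.06,"turn": 0,"hand": 0}
    - {"x": 0,"y": 0,"z": -0.12,"turn": 0,"hand": 0}
    - {"x": 0,"y": 0,"z": -0.2,"turn": 0,"hand": 0}
    - {"x": 0,"y": 0,"z": -0.2,"turn": 0,"hand": 0}
    - {"x": -0.536,"y": -0.268,"z": -0.2,"turn": 0.998,"hand": 0.55}
    - {"x": -0.536,"y": -0.268,"z": -0.2,"turn": 0.998,"hand": 0.55}
    - {"x": -0.536,"y": -0.268,"z": -0.2,"turn": 0.998,"hand": 0.55}
    - {"x": -0.536,"y": -0.268,"z": -0.2,"turn": 0.998,"hand": 0.55}
    - {"x": -0.536,"y": -0.268,"z": -0.2,"turn": 0.998,"hand": 0.55}
    - {"x": -0.536,"y": -0.268,"z": -0.2,"turn": 0.998,"hand": 0.55}
    - {"x": -0.536,"y": -0.268,"z": -0.2,"turn": 0.998,"hand": 0.55}
    - {"x": -0.536,"y": -0.268,"z": -0.2,"turn": 0.998,"hand": 0.55}
    - {"x": -0.536,"y": -0.268,"z": -0.2,"turn": 0.998,"hand": 0.55}
    - {"x": -0.536,"y": -0.268,"z": -0.2,"turn": 0.998,"hand": 0.55}
    - {"x": -0.536,"y": -0.268,"z": -0.2,"turn": 0.998,"hand": 0.55}
    - {"x": -0.536,"y": -0.268,"z": -0.2,"turn": 0.998,"hand": 0.55}
    - {"x": -0.536,"y": -0.268,"z": -0.2,"turn": 0.998,"hand": 0.55}
    - {"x": -0.536,"y": -0.268,"z": -0.2,"turn": 0.998,"hand": 0.55}

```text
t: 1.9
position: [0.5333, 0.2602, 0.3365]
eef_rot: [[-0.459, 0.889, 0.0], [0.889, 0.459, 0.0], [0.0, 0.0, -1.0]]
ft_force: [-1.1, -0.4, -0.5]
grip_width: 0.0427
```

```bash
python3 -c "
from h import *
cv2.imwrite('pics/s1.png',crop(snapshot('scene'),120,60,200,150,4))
mv([.534,.2595,.147],27.2)"
```

```text
t 1.95 pos [0.5333 0.2602 0.3366] yaw 27.31 q6 -7.7 w 0.0428 F [-0.25  0.24  0.55] T [0.014 0.064 0.019] tiltz [ 2.e-04  2.e-04 -1.e+00]
shift xyz [-0.0012  0.0003  0.237 ] turn 0.0025
```

View pics/s1.png

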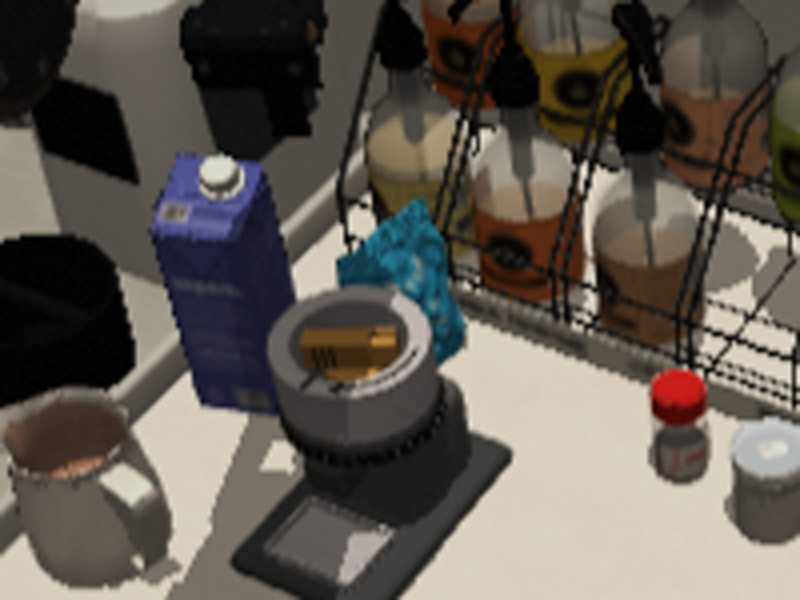

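The picture shows the gripper hanging above the grinder at about (255,80) of the crop. The nut in the throat is at about (345,345), untouched, and the way down is clear. I'll lower the open fingers around the wing.

>>> apply_moves:
  rows:
    - {"x": -0.001,"y": 0,"z": 0.05,"turn": 0,"hand": 0.55}
    - {"x": -0.001,"y": 0,"z": 0.1,"turn": 0,"hand": 0.55}
    - {"x": -0.001,"y": 0,"z": 0.15,"turn": 0,"hand": 0.55}
    - {"x": -0.001,"y": 0,"z": 0.18,"turn": 0,"hand": 0.55}
    - {"x": -0.001,"y": 0,"z": 0.2,"turn": 0,"hand": 0.55}
    - {"x": -0.001,"y": 0,"z": 0.22,"turn": 0,"hand": 0.55}
    - {"x": -0.001,"y": 0,"z": 0.237,"turn": 0,"hand": 0.55}
    - {"x": -0.001,"y": 0,"z": 0.237,"turn": 0,"hand": 0.55}
    - {"x": -0.001,"y": 0,"z": 0.237,"turn": 0,"hand": 0.8}
    - {"x": -0.001,"y": 0,"z": 0.237,"turn": 0,"hand": 0.9}
    - {"x": -0.001,"y": 0,"z": 0.237,"turn": 0,"hand": 1}
    - {"x": -0.001,"y": 0,"z": 0.237,"turn": 0,"hand": 1}
  force: 15

```text
t: 3.15
position: [0.5346, 0.2586, 0.1473]
eef_rot: [[-0.457, 0.889, 0.001], [0.889, 0.457, 0.0], [-0.0, 0.001, -1.0]]
ft_force: [-0.1, -0.7, -0.1]
grip_width: 0.0164
```

```bash
python3 -c "
from h import *
mv([.534,.2595,.147],-85)"
```

```text
t 3.15 pos [0.5346 0.2586 0.1473] yaw 27.22 q6 -7.8 w 0.0164 F [-0.11 -0.69 -0.06] T [-0.078 -0.032  0.016] tiltz [ 9.e-04  4.e-04 -1.e+00]
shift xyz [ 0.0013 -0.0002  0.0004] turn 2.4939
```

>>> apply_moves:
  rows:
    - {"x": 0,"y": 0,"z": 0,"turn": 0.15,"hand": 1}
    - {"x": 0,"y": 0,"z": 0,"turn": 0.3,"hand": 1}
    - {"x": 0,"y": 0,"z": 0,"turn": 0.45,"hand": 1}
    - {"x": 0,"y": 0,"z": 0,"turn": 0.6,"hand": 1}
    - {"x": 0,"y": 0,"z": 0,"turn": 0.75,"hand": 1}
    - {"x": 0,"y": 0,"z": 0,"turn": 0.9,"hand": 1}
    - {"x": 0,"y": 0,"z": 0,"turn": 1,"hand": 1}
    - {"x": 0,"y": 0,"z": 0,"turn": 1,"hand": 1}

```text
t: 3.95
position: [0.5346, 0.2586, 0.147]
eef_rot: [[0.306, 0.952, 0.0], [0.952, -0.306, 0.0], [0.0, 0.0, -1.0]]
ft_force: [-0.5, -0.1, 0.3]
grip_width: 0.0006
```

```bash
python3 -c "
from h import *
mv([.534,.2595,.147],-85)"
```

```text
t 3.95 pos [0.5346 0.2586 0.147 ] yaw -17.84 q6 37.3 w 0.0006 F [-0.46 -0.13  0.29] T [-0.069  0.052 -0.042] tiltz [ 5.e-04  2.e-04 -1.e+00]
shift xyz [ 0.0009 -0.001   0.    ] turn 1.4924
```

The fingers closed on nothing, so I need a close look.

```bash
python3 -c "
from h import *
s=snapshot('scene');t=snapshot('top')
cv2.imwrite('pics/s2.png',np.hstack([crop(s,160,90,95,130,4),crop(t,165,150,100,130,4)]))
"
```

```text
(no output)
```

View pics/s2.png

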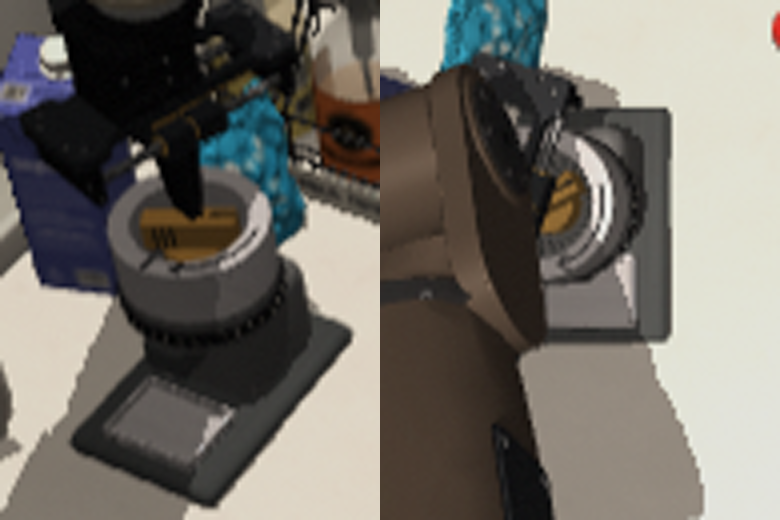

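```bash
python3 -c "
from h import *
p=get_state()['position']
for n in('scene','top'):
  print(n,'tcp',proj(n,p),'nut top',proj(n,[.534,.2595,.18]),[proj(n,[.534,.2595,z]).round(1) for z in(.18,.2,.22)])
def tri(pt,ps):
    from scipy.optimize import least_squares
    r=least_squares(lambda X:np.r_[proj('top',X)-pt,proj('scene',X)-ps],[.5,.3,.1]);return r.x,r.fun
print(tri((204.6,200.3),(0,0))[0]*0)
print('rim front line: top',proj('top',[.485,.2615,.176]),'scene',proj('scene',[.485,.2615,.176]))
"
```

```text
scene tcp [207.70676891 151.80758244] nut top [205.56499819 143.34645671] [array([205.6, 143.3]), array([204.5, 138.1]), array([203.3, 132.7])]
top tcp [207.0982147  200.87391227] nut top [203.64245385 200.44612574] [array([203.6, 200.4]), array([201.6, 200.1]), array([199.6, 199.7])]
[0. 0. 0.]
rim front line: top [203.22081352 216.98190774] scene [194.96992113 154.90673422]
```

```bash
python3 -c "
from h import *
s=snapshot('scene');b=cv2.imread('pics/scene0.png')
f=lambda im:crop(im,180,110,50,55,8)
cv2.imwrite('pics/s3.png',np.hstack([f(s),f(b)]))
"
```

```text
(no output)
```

View pics/s3.png

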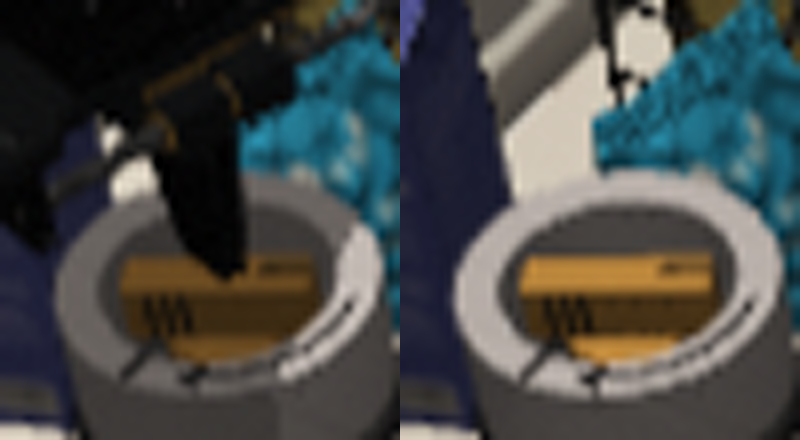

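The fingertips at (209,144) sit over the wing's top face, about 33 mm higher than the reported TCP. The wing has not turned. I'll reopen, turn back, and go down in small steps watching the force.

>>> apply_moves:
  rows:
    - {"x": 0,"y": 0,"z": -0.03,"turn": 0,"hand": 0.6}
    - {"x": 0,"y": 0,"z": -0.03,"turn": -0.2,"hand": 0.6}
    - {"x": 0,"y": 0,"z": -0.03,"turn": -0.4,"hand": 0.6}
    - {"x": 0,"y": 0,"z": -0.03,"turn": -0.6,"hand": 0.6}
    - {"x": 0,"y": 0,"z": -0.03,"turn": -0.8,"hand": 0.6}
    - {"x": 0,"y": 0,"z": -0.03,"turn": -1,"hand": 0.6}
    - {"x": 0,"y": 0,"z": -0.015,"turn": -1,"hand": 0.6}
    - {"x": 0,"y": 0,"z": 0,"turn": -1,"hand": 0.6}
    - {"x": 0,"y": 0,"z": 0.006,"turn": -1,"hand": 0.6}
    - {"x": 0,"y": 0,"z": 0.006,"turn": -1,"hand": 0.6}

```text
t: 5.1
position: [0.5341, 0.2584, 0.1411]
eef_rot: [[-0.457, 0.889, -0.001], [0.889, 0.457, -0.0], [0.0, -0.002, -1.0]]
ft_force: [-0.2, 0.1, 0.1]
grip_width: 0.0376
```

```bash
python3 -c "
from h import *
s=snapshot('scene');t=snapshot('top')
cv2.imwrite('pics/s4.png',np.hstack([crop(s,180,100,50,65,8),crop(t,185,165,50,65,8)]))
mv([.534,.2595,.147],27.2)
"
```

```text
t 5.2 pos [0.5346 0.2586 0.142 ] yaw 27.2 q6 -7.8 w 0.038 F [0.19 1.07 0.24] T [-0.001 -0.01   0.005] tiltz [ 0.e+00  1.e-04 -1.e+00]
shift xyz [ 0.0013 -0.0001 -0.0062] turn 0.0001
```

View pics/s4.png

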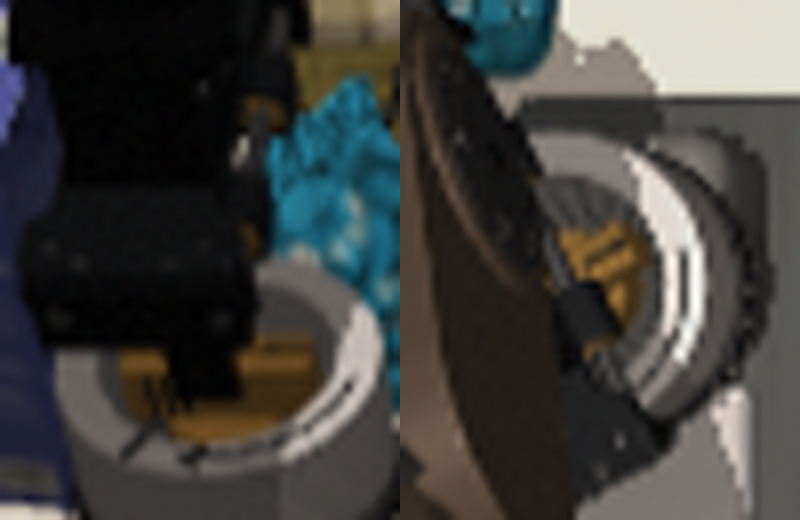

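Two open fingers now straddle the wing. The near fingertip's bottom is at crop (205,395), which is scene pixel (205.6,149.4).

```bash
python3 -c "
from h import *
s=get_state();p=s['position'];d=s['eef_rot'][:,1]
for o in(-.019,-.025,-.031):
  print(o,[(z,proj('scene',[*(p+o*d)[:2],z]).round(1)) for z in(.142,.155,.165,.175,.185)])
"
```

```text
-0.019 [(0.142, array([207.1, 157.7])), (0.155, array([206.4, 154.4])), (0.165, array([205.8, 151.8])), (0.175, array([205.3, 149.3])), (0.185, array([204.7, 146.7]))]
-0.025 [(0.142, array([206.8, 159.1])), (0.155, array([206.1, 155.9])), (0.165, array([205.5, 153.3])), (0.175, array([205. , 150.8])), (0.185, array([204.4, 148.2]))]
-0.031 [(0.142, array([206.5, 160.6])), (0.155, array([205.8, 157.4])), (0.165, array([205.3, 154.8])), (0.175, array([204.7, 152.3])), (0.185, array([204.1, 149.7]))]
```

The tip is really at about z=0.177 against 0.142 reported, the same 35 mm offset again. I'll descend in steps with force checks, expecting to touch the nut's shoulder near 0.119.

>>> apply_moves:
  rows:
    - {"x": 0,"y": 0,"z": 0.006,"turn": 0,"hand": 0.62}
    - {"x": 0,"y": 0,"z": 0.012,"turn": 0,"hand": 0.62}
    - {"x": 0,"y": 0,"z": 0.012,"turn": 0,"hand": 0.62}

```text
t: 5.5
position: [0.5341, 0.2585, 0.1317]
eef_rot: [[-0.457, 0.889, -0.001], [0.889, 0.457, -0.0], [0.0, -0.001, -1.0]]
ft_force: [1.3, -0.4, -0.5]
grip_width: 0.0361
```

>>> apply_moves:
  rows:
    - {"x": 0,"y": 0,"z": 0.004,"turn": 0,"hand": 0.62}
    - {"x": 0,"y": 0,"z": 0.006,"turn": 0,"hand": 0.62}
    - {"x": 0,"y": 0,"z": 0.006,"turn": 0,"hand": 0.62}

```text
t: 5.8
position: [0.5343, 0.2586, 0.1273]
eef_rot: [[-0.457, 0.889, -0.0], [0.889, 0.457, -0.0], [0.0, -0.0, -1.0]]
ft_force: [0.9, 0.5, 0.1]
grip_width: 0.0359
```

>>> apply_moves:
  rows:
    - {"x": 0,"y": 0,"z": 0.0025,"turn": 0,"hand": 0.62}
    - {"x": 0,"y": 0,"z": 0.005,"turn": 0,"hand": 0.62}
    - {"x": 0,"y": 0,"z": 0.005,"turn": 0,"hand": 0.62}

```text
t: 6.1
position: [0.5343, 0.2585, 0.1233]
eef_rot: [[-0.457, 0.889, -0.0], [0.889, 0.457, -0.0], [0.0, -0.0, -1.0]]
ft_force: [0.2, -0.3, 0.5]
grip_width: 0.0359
```

>>> apply_moves:
  rows:
    - {"x": 0,"y": 0,"z": 0.002,"turn": 0,"hand": 0.62}
    - {"x": 0,"y": 0,"z": 0.002,"turn": 0,"hand": 0.62}

```text
t: 6.3
position: [0.5344, 0.2586, 0.1218]
eef_rot: [[-0.458, 0.889, -0.0], [0.889, 0.458, -0.0], [0.0, -0.0, -1.0]]
ft_force: [0.3, -0.4, 1.4]
grip_width: 0.0363
```

>>> apply_moves:
  rows:
    - {"x": 0,"y": 0,"z": 0.002,"turn": 0,"hand": 0.62}
    - {"x": 0,"y": 0,"z": 0.002,"turn": 0,"hand": 0.62}

```text
t: 6.5
position: [0.5344, 0.2585, 0.1202]
eef_rot: [[-0.457, 0.889, -0.0], [0.889, 0.457, -0.0], [0.0, -0.0, -1.0]]
ft_force: [-0.4, -0.0, -0.2]
grip_width: 0.0364
```

Now I'll close with 20 N.

>>> apply_moves:
  rows:
    - {"x": 0,"y": 0,"z": 0,"turn": 0,"hand": 0.75}
    - {"x": 0,"y": 0,"z": 0,"turn": 0,"hand": 0.9}
    - {"x": 0,"y": 0,"z": 0,"turn": 0,"hand": 1}
    - {"x": 0,"y": 0,"z": 0,"turn": 0,"hand": 1}
    - {"x": 0,"y": 0,"z": 0,"turn": 0,"hand": 1}
    - {"x": 0,"y": 0,"z": 0,"turn": 0,"hand": 1}
    - {"x": 0,"y": 0,"z": 0,"turn": 0,"hand": 1}
    - {"x": 0,"y": 0,"z": 0,"turn": 0,"hand": 1}
  force: 20

```text
t: 7.3
position: [0.5347, 0.2587, 0.1205]
eef_rot: [[-0.457, 0.889, 0.001], [0.889, 0.457, 0.0], [0.0, 0.001, -1.0]]
ft_force: [3.0, 1.9, -0.6]
grip_width: 0.0183
```

```bash
python3 -c "
from h import *
mv([.534,.2595,.147],-85)"
```

```text
t 7.3 pos [0.5347 0.2587 0.1205] yaw 27.22 q6 -7.8 w 0.0183 F [ 2.98  1.88 -0.56] T [ 0.369 -0.557 -0.039] tiltz [ 7.e-04  4.e-04 -1.e+00]
shift xyz [ 0.0013 -0.0003 -0.0332] turn 2.4939
```

It is gripped at 18.3 mm. Now I'll turn clockwise.

>>> apply_moves:
  rows:
    - {"x": 0,"y": 0,"z": 0,"turn": 0.12,"hand": 1}
    - {"x": 0,"y": 0,"z": 0,"turn": 0.24,"hand": 1}
    - {"x": 0,"y": 0,"z": 0,"turn": 0.36,"hand": 1}
    - {"x": 0,"y": 0,"z": 0,"turn": 0.48,"hand": 1}
    - {"x": 0,"y": 0,"z": 0,"turn": 0.6,"hand": 1}
    - {"x": 0,"y": 0,"z": 0,"turn": 0.72,"hand": 1}
    - {"x": 0,"y": 0,"z": 0,"turn": 0.84,"hand": 1}
    - {"x": 0,"y": 0,"z": 0,"turn": 1,"hand": 1}
    - {"x": 0,"y": 0,"z": 0,"turn": 1,"hand": 1}

```text
t: 8.2
position: [0.5342, 0.2585, 0.1204]
eef_rot: [[0.307, 0.952, -0.0], [0.952, -0.307, -0.0], [-0.0, -0.0, -1.0]]
ft_force: [0.1, 1.0, 1.7]
grip_width: 0.0179
```

```bash
python3 -c "
from h import *
mv([.534,.2595,.147],-85)"
```

```text
t 8.2 pos [0.5342 0.2585 0.1204] yaw -17.88 q6 37.3 w 0.0179 F [0.06 0.97 1.67] T [-0.017  0.033  0.031] tiltz [-5.e-04 -1.e-04 -1.e+00]
shift xyz [ 0.0012 -0.0006 -0.0332] turn 1.4915
```

>>> apply_moves:
  rows:
    - {"x": 0,"y": 0,"z": 0,"turn": 0.12,"hand": 1}
    - {"x": 0,"y": 0,"z": 0,"turn": 0.24,"hand": 1}
    - {"x": 0,"y": 0,"z": 0,"turn": 0.36,"hand": 1}
    - {"x": 0,"y": 0,"z": 0,"turn": 0.48,"hand": 1}
    - {"x": 0,"y": 0,"z": 0,"turn": 0.6,"hand": 1}
    - {"x": 0,"y": 0,"z": 0,"turn": 0.72,"hand": 1}
    - {"x": 0,"y": 0,"z": 0,"turn": 0.84,"hand": 1}
    - {"x": 0,"y": 0,"z": 0,"turn": 1,"hand": 1}
    - {"x": 0,"y": 0,"z": 0,"turn": 1,"hand": 1}

```text
t: 9.1
position: [0.5343, 0.2586, 0.1204]
eef_rot: [[0.889, 0.459, -0.0], [0.459, -0.889, 0.0], [-0.0, -0.0, -1.0]]
ft_force: [0.4, 0.1, 1.5]
grip_width: 0.0176
```

```bash
python3 -c "
from h import *
mv([.534,.2595,.147],-85)"
```

```text
t 9.1 pos [0.5343 0.2586 0.1204] yaw -62.7 q6 82.1 w 0.0176 F [0.42 0.06 1.52] T [ 0.088  0.103 -0.039] tiltz [-2.e-04  1.e-04 -1.e+00]
shift xyz [ 0.0002 -0.0012 -0.0332] turn 0.4957
```

>>> apply_moves:
  rows:
    - {"x": 0,"y": 0,"z": 0,"turn": 0.12,"hand": 1}
    - {"x": 0,"y": 0,"z": 0,"turn": 0.24,"hand": 1}
    - {"x": 0,"y": 0,"z": 0,"turn": 0.36,"hand": 1}
    - {"x": 0,"y": 0,"z": 0,"turn": 0.45,"hand": 1}
    - {"x": 0,"y": 0,"z": 0,"turn": 0.45,"hand": 1}

```text
t: 9.6
position: [0.5342, 0.2588, 0.1204]
eef_rot: [[0.992, 0.126, -0.0], [0.126, -0.992, 0.0], [-0.0, -0.0, -1.0]]
ft_force: [-0.8, 3.7, 2.1]
grip_width: 0.0181
```

```bash
python3 -c "
from h import *
mv([.534,.2595,.147],-85)"
```

```text
t 9.6 pos [0.5342 0.2588 0.1204] yaw -82.77 q6 102.2 w 0.0181 F [-0.79  3.65  2.07] T [ 0.569  0.359 -0.06 ] tiltz [-2.e-04  4.e-04 -1.e+00]
shift xyz [-0.0002 -0.0009 -0.0333] turn 0.0495
```

>>> apply_moves:
  rows:
    - {"x": 0,"y": 0,"z": 0,"turn": 0.03,"hand": 1}
    - {"x": 0,"y": 0,"z": 0,"turn": 0.06,"hand": 1}
    - {"x": 0,"y": 0,"z": 0,"turn": 0.06,"hand": 1}

```text
t: 9.9
position: [0.5343, 0.2589, 0.1204]
eef_rot: [[0.997, 0.075, -0.0], [0.075, -0.997, 0.001], [-0.0, -0.001, -1.0]]
ft_force: [-1.8, 5.3, 2.6]
grip_width: 0.0176
```

```bash
python3 -c "
from h import *
mv([.534,.2595,.147],-85)"
```

```text
t 9.9 pos [0.5343 0.2589 0.1204] yaw -85.69 q6 105.1 w 0.0176 F [-1.78  5.32  2.57] T [ 0.965  0.535 -0.009] tiltz [-1.e-04  5.e-04 -1.e+00]
shift xyz [-0.0003 -0.0008 -0.0332] turn -0.0154
```

>>> apply_moves:
  rows:
    - {"x": 0,"y": 0,"z": 0,"turn": 0.03,"hand": 1}
    - {"x": 0,"y": 0,"z": 0,"turn": 0.06,"hand": 1}
    - {"x": 0,"y": 0,"z": 0,"turn": 0.06,"hand": 1}

```text
t: 10.2
position: [0.5343, 0.2589, 0.1204]
eef_rot: [[1.0, 0.028, -0.0], [0.028, -1.0, 0.001], [-0.0, -0.001, -1.0]]
ft_force: [-1.1, 4.2, 2.5]
grip_width: 0.0177
```

```bash
python3 -c "
from h import *
mv([.534,.2595,.147],-85)"
```

```text
t 10.2 pos [0.5343 0.2589 0.1204] yaw -88.39 q6 107.8 w 0.0177 F [-1.06  4.18  2.46] T [1.005 0.481 0.052] tiltz [-1.e-04  6.e-04 -1.e+00]
shift xyz [-0.0003 -0.0008 -0.0332] turn -0.0754
```

>>> apply_moves:
  rows:
    - {"x": 0,"y": 0,"z": 0,"turn": 0.03,"hand": 1}
    - {"x": 0,"y": 0,"z": 0,"turn": 0.05,"hand": 1}
    - {"x": 0,"y": 0,"z": 0,"turn": 0.05,"hand": 1}

```text
t: 10.5
position: [0.5344, 0.259, 0.1204]
eef_rot: [[1.0, -0.011, 0.0], [-0.011, -1.0, 0.001], [0.0, -0.001, -1.0]]
ft_force: [-0.7, 4.9, 2.4]
grip_width: 0.0181
```

```bash
python3 -c "
from h import *
mv([.534,.2595,.147],-85)"
```

```text
t 10.5 pos [0.5344 0.259  0.1204] yaw -90.63 q6 110.1 w 0.0181 F [-0.73  4.86  2.36] T [ 1.091  0.409 -0.006] tiltz [ 2.e-04  8.e-04 -1.e+00]
shift xyz [-0.0005 -0.0006 -0.0332] turn -0.1251
```

>>> apply_moves:
  rows:
    - {"x": 0,"y": 0,"z": 0,"turn": 0.03,"hand": 1}
    - {"x": 0,"y": 0,"z": 0,"turn": 0.04,"hand": 1}
    - {"x": 0,"y": 0,"z": 0,"turn": 0.04,"hand": 1}

```text
t: 10.8
position: [0.5346, 0.2592, 0.1204]
eef_rot: [[0.999, -0.042, 0.001], [-0.042, -0.999, 0.001], [0.0, -0.001, -1.0]]
ft_force: [-1.1, 5.9, 1.6]
grip_width: 0.0178
```

```bash
python3 -c "
from h import *
mv([.534,.2595,.147],-85)"
```

```text
t 10.8 pos [0.5346 0.2592 0.1204] yaw -92.41 q6 111.9 w 0.0178 F [-1.11  5.9   1.56] T [1.323 0.3   0.067] tiltz [ 5.0e-04  1.1e-03 -1.0e+00]
shift xyz [-0.0007 -0.0004 -0.0332] turn -0.1648
```

>>> apply_moves:
  rows:
    - {"x": 0,"y": 0,"z": 0,"turn": 0.03,"hand": 1}
    - {"x": 0,"y": 0,"z": 0,"turn": 0.04,"hand": 1}
    - {"x": 0,"y": 0,"z": 0,"turn": 0.04,"hand": 1}

```text
t: 11.1
position: [0.5347, 0.2595, 0.1205]
eef_rot: [[0.997, -0.073, 0.001], [-0.073, -0.997, 0.002], [0.001, -0.002, -1.0]]
ft_force: [-0.8, 8.0, 0.4]
grip_width: 0.0182
```

```bash
python3 -c "
from h import *
s=snapshot('scene')
cv2.imwrite('pics/s5.png',crop(s,170,100,80,65,8))
mv([.534,.2595,.147],-85)"
```

```text
t 11.15 pos [0.5347 0.2595 0.1205] yaw -94.2 q6 113.6 w 0.0179 F [0.05 8.61 1.14] T [1.697 0.265 0.126] tiltz [ 9.0e-04  1.6e-03 -1.0e+00]
shift xyz [-0.0009 -0.     -0.0332] turn -0.2045
```

View pics/s5.png

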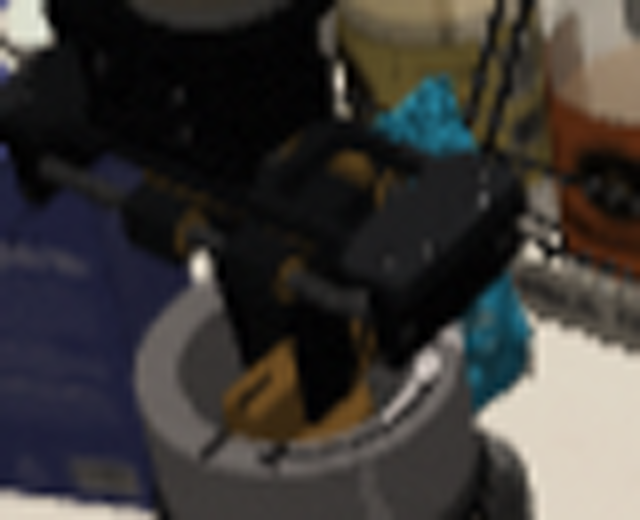

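The engraved line at (250,390) now points at the rim line at (215,440), and torque is rising. One more small step to feel for the stop.

>>> apply_moves:
  rows:
    - {"x": 0,"y": 0,"z": 0,"turn": 0.02,"hand": 1}
    - {"x": 0,"y": 0,"z": 0,"turn": 0.04,"hand": 1}
    - {"x": 0,"y": 0,"z": 0,"turn": 0.04,"hand": 1}

```text
t: 11.45
position: [0.5348, 0.2596, 0.1205]
eef_rot: [[0.995, -0.105, 0.001], [-0.105, -0.995, 0.002], [0.001, -0.002, -1.0]]
ft_force: [0.3, 8.4, 0.0]
grip_width: 0.0181
```

```bash
python3 -c "
from h import *
mv([.534,.2595,.147],-85)"
```

```text
t 11.45 pos [0.5348 0.2596 0.1205] yaw -96.01 q6 115.4 w 0.0181 F [0.31 8.42 0.04] T [1.888 0.198 0.293] tiltz [ 0.0012  0.0018 -1.    ]
shift xyz [-0.0009  0.0002 -0.0331] turn -0.2447
```

The stop is felt at 0.29 N m. I'll ease back 4°, relieve the side load, then lift.

>>> apply_moves:
  rows:
    - {"x": 0,"y": -0.001,"z": 0,"turn": -0.05,"hand": 1}
    - {"x": 0,"y": -0.0015,"z": 0,"turn": -0.1,"hand": 1}
    - {"x": 0,"y": -0.0015,"z": 0,"turn": -0.1,"hand": 1}
  force: 30

```text
t: 11.75
position: [0.5348, 0.2596, 0.1204]
eef_rot: [[1.0, -0.026, 0.0], [-0.026, -1.0, -0.0], [0.0, 0.0, -1.0]]
ft_force: [0.8, 1.3, 2.9]
grip_width: 0.0174
```

```bash
python3 -c "
from h import *
mv([.534,.2595,.147],-85)"
```

```text
t 11.75 pos [0.5348 0.2596 0.1204] yaw -91.48 q6 111.0 w 0.0174 F [0.81 1.34 2.87] T [0.25  0.145 0.012] tiltz [ 5.e-04 -2.e-04 -1.e+00]
shift xyz [-0.001   0.0001 -0.0332] turn -0.1439
```

>>> apply_moves:
  rows:
    - {"x": 0,"y": 0,"z": -0.005,"turn": 0,"hand": 1}
    - {"x": 0,"y": 0,"z": -0.01,"turn": 0,"hand": 1}
    - {"x": 0,"y": 0,"z": -0.01,"turn": 0,"hand": 1}

```text
t: 12.05
position: [0.5347, 0.2596, 0.1288]
eef_rot: [[1.0, -0.028, 0.0], [-0.028, -1.0, -0.0], [0.0, 0.0, -1.0]]
ft_force: [-0.1, 0.2, -0.6]
grip_width: 0.0179
```

```bash
python3 -c "
from h import *
mv([.534,.2595,.147],-85)"
```

```text
t 12.05 pos [0.5347 0.2596 0.1288] yaw -91.59 q6 111.1 w 0.0179 F [-0.06  0.22 -0.65] T [-0.013  0.118  0.033] tiltz [ 4.e-04 -1.e-04 -1.e+00]
shift xyz [-0.0009  0.0002 -0.0227] turn -0.1465
```

It came free. I'll lift it out and carry it to the open worktop at about (0.50, 0.05).

>>> apply_moves:
  rows:
    - {"x": 0,"y": 0,"z": -0.03,"turn": 0,"hand": 1}
    - {"x": 0,"y": 0,"z": -0.06,"turn": 0,"hand": 1}
    - {"x": 0,"y": 0,"z": -0.09,"turn": 0,"hand": 1}
    - {"x": 0,"y": 0,"z": -0.12,"turn": 0,"hand": 1}
    - {"x": 0,"y": 0,"z": -0.12,"turn": 0,"hand": 1}
    - {"x": 0,"y": 0,"z": -0.12,"turn": 0,"hand": 1}

```text
t: 12.65
position: [0.5343, 0.2596, 0.2239]
eef_rot: [[1.0, -0.028, -0.0], [-0.028, -1.0, -0.0], [-0.0, 0.0, -1.0]]
ft_force: [-0.6, -0.6, -1.9]
grip_width: 0.0178
```

```bash
python3 -c "
from h import *
mv([.50,.05,.0],-90)"
```

```text
t 12.65 pos [0.5343 0.2596 0.2239] yaw -91.58 q6 111.1 w 0.0178 F [-0.61 -0.59 -1.87] T [-0.053  0.2   -0.038] tiltz [-1.e-04 -1.e-04 -1.e+00]
shift xyz [-0.0356  0.263   0.2799] turn -0.0352
```

The nut's weight shows (−1.9 N). Carry over and down.

>>> apply_moves:
  rows:
    - {"x": -0.0085,"y": 0.0625,"z": 0,"turn": -0.035,"hand": 1}
    - {"x": -0.017,"y": 0.125,"z": 0,"turn": -0.035,"hand": 1}
    - {"x": -0.0255,"y": 0.1875,"z": 0,"turn": -0.035,"hand": 1}
    - {"x": -0.0356,"y": 0.25,"z": 0,"turn": -0.035,"hand": 1}
    - {"x": -0.0356,"y": 0.263,"z": 0,"turn": -0.035,"hand": 1}
    - {"x": -0.0356,"y": 0.263,"z": 0.05,"turn": -0.035,"hand": 1}
    - {"x": -0.0356,"y": 0.263,"z": 0.1,"turn": -0.035,"hand": 1}
    - {"x": -0.0356,"y": 0.263,"z": 0.15,"turn": -0.035,"hand": 1}
    - {"x": -0.0356,"y": 0.263,"z": 0.2,"turn": -0.035,"hand": 1}
    - {"x": -0.0356,"y": 0.263,"z": 0.24,"turn": -0.035,"hand": 1}
    - {"x": -0.0356,"y": 0.263,"z": 0.27,"turn": -0.035,"hand": 1}
    - {"x": -0.0356,"y": 0.263,"z": 0.28,"turn": -0.035,"hand": 1}
    - {"x": -0.0356,"y": 0.263,"z": 0.286,"turn": -0.035,"hand": 1}
    - {"x": -0.0356,"y": 0.263,"z": 0.286,"turn": -0.035,"hand": 1}

```text
t: 14.05
position: [0.5003, 0.0504, -0.0045]
eef_rot: [[1.0, 0.0, -0.0], [0.0, -1.0, 0.0], [-0.0, -0.0, -1.0]]
ft_force: [0.0, -0.4, -1.2]
grip_width: 0.0181
```

```bash
python3 -c "
from h import *
mv([.50,.05,-.0095],-90)"
```

```text
t 14.05 pos [ 0.5003  0.0504 -0.0045] yaw -89.99 q6 88.2 w 0.0181 F [ 0.04 -0.38 -1.22] T [-0.039  0.175  0.007] tiltz [-3.e-04  1.e-04 -1.e+00]
shift xyz [-0.0004  0.0005  0.0062] turn 0.0001
```

>>> apply_moves:
  rows:
    - {"x": 0,"y": 0,"z": 0.002,"turn": 0,"hand": 1}
    - {"x": 0,"y": 0,"z": 0.004,"turn": 0,"hand": 1}
    - {"x": 0,"y": 0,"z": 0.004,"turn": 0,"hand": 1}

```text
t: 14.35
position: [0.5006, 0.0502, -0.0072]
eef_rot: [[1.0, -0.0, 0.001], [-0.0, -1.0, 0.0], [0.001, -0.0, -1.0]]
ft_force: [-0.7, 0.1, -1.1]
grip_width: 0.0177
```

>>> apply_moves:
  rows:
    - {"x": 0,"y": 0,"z": 0.001,"turn": 0,"hand": 1}
    - {"x": 0,"y": 0,"z": 0.002,"turn": 0,"hand": 1}
    - {"x": 0,"y": 0,"z": 0.002,"turn": 0,"hand": 1}

```text
t: 14.65
position: [0.5003, 0.0502, -0.0093]
eef_rot: [[1.0, -0.0, 0.0], [-0.0, -1.0, 0.0], [0.0, -0.0, -1.0]]
ft_force: [0.1, -0.4, -0.6]
grip_width: 0.0179
```

>>> apply_moves:
  rows:
    - {"x": 0,"y": 0,"z": 0.0012,"turn": 0,"hand": 1}
    - {"x": 0,"y": 0,"z": 0.0012,"turn": 0,"hand": 1}

```text
t: 14.85
position: [0.5004, 0.0502, -0.0096]
eef_rot: [[1.0, 0.0, 0.001], [0.0, -1.0, 0.0], [0.001, -0.0, -1.0]]
ft_force: [-1.6, -0.3, 8.9]
grip_width: 0.0178
```

>>> apply_moves:
  rows:
    - {"x": 0,"y": 0,"z": 0.0012,"turn": 0,"hand": 1}
    - {"x": 0,"y": 0,"z": 0.0012,"turn": 0,"hand": 1}

```text
t: 15.05
position: [0.5005, 0.0502, -0.0097]
eef_rot: [[1.0, 0.0, 0.001], [0.0, -1.0, -0.0], [0.001, 0.0, -1.0]]
ft_force: [-6.6, -1.1, 23.0]
grip_width: 0.0177
```

Firm contact at exactly the predicted height. I'll relieve the load, release, rise, and start the quarter turn.

>>> apply_moves:
  rows:
    - {"x": 0,"y": 0,"z": -0.0022,"turn": 0,"hand": 1}
    - {"x": 0,"y": 0,"z": -0.0022,"turn": 0,"hand": 0.7}
    - {"x": 0,"y": 0,"z": -0.0022,"turn": 0,"hand": 0.55}
    - {"x": 0,"y": 0,"z": -0.0022,"turn": 0,"hand": 0.55}
    - {"x": 0,"y": 0,"z": -0.0022,"turn": 0,"hand": 0.55}
    - {"x": 0,"y": 0,"z": -0.0022,"turn": 0,"hand": 0.55}
    - {"x": 0,"y": 0,"z": -0.03,"turn": 0,"hand": 0.55}
    - {"x": 0,"y": 0,"z": -0.06,"turn": 0,"hand": 0.55}
    - {"x": 0,"y": 0,"z": -0.12,"turn": 0,"hand": 0}
    - {"x": 0,"y": 0,"z": -0.18,"turn": -0.19,"hand": 0}
    - {"x": 0,"y": 0,"z": -0.24,"turn": -0.38,"hand": 0}
    - {"x": 0,"y": 0,"z": -0.24,"turn": -0.57,"hand": 0}
    - {"x": 0,"y": 0,"z": -0.24,"turn": -0.76,"hand": 0}
    - {"x": 0,"y": 0,"z": -0.24,"turn": -0.95,"hand": 0}
    - {"x": 0,"y": 0,"z": -0.24,"turn": -1,"hand": 0}
  force: 20

```text
t: 16.55
position: [0.5002, 0.0502, 0.1809]
eef_rot: [[0.703, 0.711, 0.0], [0.711, -0.703, 0.0], [0.0, 0.0, -1.0]]
ft_force: [0.6, 0.5, 1.2]
grip_width: 0.0927
```

```bash
python3 -c "
from h import *
s=snapshot('scene');t=snapshot('top')
print(proj('scene',[.5,.05,.05]),proj('top',[.5,.05,.05]))
cv2.imwrite('pics/s6.png',np.hstack([crop(s,215,130,75,120,5),crop(t,240,160,75,120,5)]))
mv([.50,.05,.06],0)"
```

```text
[266.30131819 207.24901283] [278.77806394 212.22913656]
t 16.65 pos [0.5002 0.0502 0.1808] yaw -44.98 q6 43.2 w 0.0944 F [-0.18 -0.12 -0.45] T [-0.096  0.18  -0.017] tiltz [-1.e-04  1.e-04 -1.e+00]
shift xyz [-4.000e-04  1.000e-04  1.509e-01] turn -0.9995
```

View pics/s6.png

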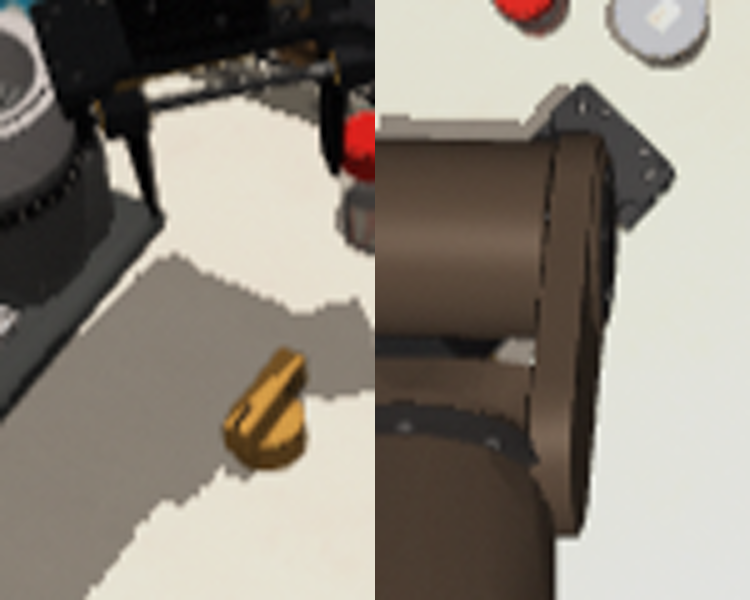

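The nut stands upright at scene pixel (268,207), as predicted; the small grinder and jar are undisturbed. I'll check its wing angle from the end pixels, then align the jaws along it.

```bash
python3 -c "
from h import *
a=ray('scene',262.4,213.4,.05);b=ray('scene',272.8,201.8,.05);print(a,b,(a+b)/2,np.degrees(np.arctan2(*(b-a)[::-1])),np.linalg.norm(b-a))"
```

```text
[0.47532043 0.04817961] [0.52634108 0.04385028] [0.50083075 0.04601494] -4.850192942973431 0.05120399762658066
```

>>> apply_moves:
  rows:
    - {"x": 0,"y": 0,"z": 0,"turn": -0.19,"hand": 0}
    - {"x": 0,"y": 0,"z": 0,"turn": -0.38,"hand": 0}
    - {"x": 0,"y": 0,"z": 0,"turn": -0.57,"hand": 0}
    - {"x": 0,"y": 0,"z": 0.05,"turn": -0.76,"hand": 0}
    - {"x": 0,"y": 0,"z": 0.1,"turn": -0.95,"hand": 0}
    - {"x": 0,"y": 0,"z": 0.12,"turn": -1,"hand": 0}
    - {"x": 0,"y": 0,"z": 0.14,"turn": -1,"hand": 0}
    - {"x": 0,"y": 0,"z": 0.14,"turn": -1,"hand": 0}

```text
t: 17.45
position: [0.4993, 0.0502, 0.0671]
eef_rot: [[0.002, 1.0, -0.003], [1.0, -0.002, 0.0], [0.0, -0.003, -1.0]]
ft_force: [0.1, -0.1, 0.6]
grip_width: 0.095
```

```bash
python3 -c "
from h import *
mv([.50,.05,-.016],0)"
```

```text
t 17.45 pos [0.4993 0.0502 0.0671] yaw -0.09 q6 -1.7 w 0.095 F [ 0.11 -0.11  0.62] T [-0.124  0.071 -0.003] tiltz [-3.5e-03  2.0e-04 -1.0e+00]
shift xyz [-0.0003  0.0012  0.1039] turn -0.002
```

>>> apply_moves:
  rows:
    - {"x": 0,"y": 0,"z": 0.03,"turn": 0,"hand": 0}
    - {"x": 0,"y": 0,"z": 0.05,"turn": 0,"hand": 0}
    - {"x": 0,"y": 0,"z": 0.07,"turn": 0,"hand": 0}
    - {"x": 0,"y": 0,"z": 0.09,"turn": 0,"hand": 0}
    - {"x": 0,"y": 0,"z": 0.104,"turn": 0,"hand": 0}
    - {"x": 0,"y": 0,"z": 0.104,"turn": 0,"hand": 0}
    - {"x": 0,"y": 0,"z": 0.104,"turn": 0,"hand": 0.15}
    - {"x": 0,"y": 0,"z": 0.104,"turn": 0,"hand": 0.25}
    - {"x": 0,"y": 0,"z": 0.104,"turn": 0,"hand": 0.3}
    - {"x": 0,"y": 0,"z": 0.104,"turn": 0,"hand": 0.4}
    - {"x": 0,"y": 0,"z": 0.104,"turn": 0,"hand": 0.5}
    - {"x": 0,"y": 0,"z": 0.104,"turn": 0,"hand": 0.6}
    - {"x": 0,"y": 0,"z": 0.104,"turn": 0,"hand": 0.6}
  force: 20

```text
t: 18.75
position: [0.5007, 0.0503, -0.0139]
eef_rot: [[-0.0, 1.0, 0.001], [1.0, 0.0, 0.0], [0.0, 0.001, -1.0]]
ft_force: [-0.5, -0.9, 5.3]
grip_width: 0.0681
```

```bash
python3 -c "
from h import *
mv([.4864,-.2497,.14],0)"
```

```text
t 18.75 pos [ 0.5007  0.0503 -0.0139] yaw 0.0 q6 -1.8 w 0.0681 F [-0.49 -0.91  5.27] T [-0.052  0.151 -0.012] tiltz [ 1.e-03  1.e-04 -1.e+00]
shift xyz [-0.3749 -0.0177 -0.1924] turn 0.0001
```

Gripped by the ends at 68.1 mm. Next I'll refine the caddy's middle from the first top picture with subpixel edges, while lifting.

>>> apply_moves:
  rows:
    - {"x": 0,"y": 0,"z": -0.01,"turn": 0,"hand": 0.6}
    - {"x": 0,"y": 0,"z": -0.05,"turn": 0,"hand": 0.6}
    - {"x": 0,"y": 0,"z": -0.1,"turn": 0,"hand": 0.6}
    - {"x": 0,"y": 0,"z": -0.15,"turn": 0,"hand": 0.6}
    - {"x": 0,"y": 0,"z": -0.2,"turn": 0,"hand": 0.6}
    - {"x": 0,"y": 0,"z": -0.2,"turn": 0,"hand": 0.6}
    - {"x": 0,"y": 0,"z": -0.2,"turn": 0,"hand": 0.6}
  force: 30

```text
t: 19.45
position: [0.5002, 0.0503, 0.1462]
eef_rot: [[-0.0, 1.0, 0.001], [1.0, 0.0, 0.0], [0.0, 0.001, -1.0]]
ft_force: [0.1, 1.0, -1.9]
grip_width: 0.0676
```

```bash
python3 -c "
from h import *
a=cv2.imread('pics/top0.png').astype(int)
np.set_printoptions(linewidth=200)
for v in range(206,226,6):
  print(v,'B',a[v:v+3,354:388,0].mean(0).round().astype(int)); print('   R',a[v:v+3,354:388,2].mean(0).round().astype(int))
print('rows at col 370 (B)',a[190:242,369:372,0].mean(1).round().astype(int))
for n,P in [('innerL',[.4864,-.224,.07]),('outL',[.4864,-.214,.07]),('innerR',[.4864,-.274,.07]),('outR',[.4864,-.284,.07]),('baseL',[.4864,-.21,.012]),('baseR',[.4864,-.288,.012]),('floorR',[.4864,-.274,.012])]: print(n,proj('top',P).round(2))
s=get_state()
mv([.4864,-.249,.14],0)"
```

```text
206 B [203 203 115  72 103  54  51 154 176  98  26  25  25  26  26  25  25  24  25  26  20  15  20  52  53  96 165 171 173 205 205 205 205 202]
   R [213 213 134  84  28  10  10  40  56  26  30  29  30  30  30  30  30  28  30  31  23  17  21  10  10  20  48  54 160 213 213 213 213 213]
212 B [203 203 115  87  78  64  50 134 174 114  26  25  26  25  26  25  25  27  26  25  26  14  17  52  52  74 166 172 150 207 206 207 207 208]
   R [213 213 135 101  23  14   9  34  57  30  30  29  30  30  30  30  30  31  30  30  30  16  18  10  10  16  49  54 117 213 212 212 213 213]
218 B [205 204 116 115  60  72  52 142 174 163  27  25  27  26  26  26  26  26  25  26  26  16  15  45  53  52 161 168 149 208 208 208 207 208]
   R [213 212 134 135  16  16  11  33  56  39  31  30  30  31  30  30  32  31  29  30  31  18  17  13  11  11  49  50  76 213 213 213 213 213]
224 B [205 205 185 116  31  86  54 132 173 153  21  26  26  25  26  26  26  24  26  26  25  19  15  38  52  50 157 167 154 208 208 209 209 209]
   R [213 213 195 134  12  22  11  31  56  40  22  30  31  30  30  30  31  30  31  30  30  22  18  18  10  10  46  50  68 213 213 213 213 213]
rows at col 370 (B) [202 202 203 203 203 203 196 161 122  78  26  26  25  24  25  25  25  24  25  25  25  27  26  26  25  25  26  26  26  26  25  26  26  27  26  25  26  26  26  25  26  25  99 165 121 208 208 208 210
 209 209 208]
innerL [363.17 215.37]
outL [360.06 215.4 ]
innerR [378.75 215.2 ]
outR [381.87 215.17]
baseL [357.28 215.72]
baseR [380.55 215.47]
floorR [376.37 215.51]
t 19.45 pos [0.5002 0.0503 0.1462] yaw 0.0 q6 -1.8 w 0.0676 F [ 0.13  0.98 -1.88] T [-0.12   0.093  0.024] tiltz [ 0.0014  0.     -1.    ]
shift xyz [-0.3741 -0.0173  0.0077] turn 0.0001
```

The wall edges put the slot's middle at y≈−0.2502, x≈0.4864. I'll carry the nut over and stop just above the wall tops.

>>> apply_moves:
  rows:
    - {"x": -0.06,"y": -0.004,"z": 0,"turn": 0,"hand": 0.6}
    - {"x": -0.12,"y": -0.008,"z": 0,"turn": 0,"hand": 0.6}
    - {"x": -0.18,"y": -0.012,"z": 0,"turn": 0,"hand": 0.6}
    - {"x": -0.24,"y": -0.0173,"z": 0,"turn": 0,"hand": 0.6}
    - {"x": -0.3,"y": -0.0173,"z": 0,"turn": 0,"hand": 0.6}
    - {"x": -0.35,"y": -0.0173,"z": 0,"turn": 0,"hand": 0.6}
    - {"x": -0.3756,"y": -0.0173,"z": 0,"turn": 0,"hand": 0.6}
    - {"x": -0.3756,"y": -0.0173,"z": 0.04,"turn": 0,"hand": 0.6}
    - {"x": -0.3756,"y": -0.0173,"z": 0.08,"turn": 0,"hand": 0.6}
    - {"x": -0.3756,"y": -0.0173,"z": 0.1,"turn": 0,"hand": 0.6}
    - {"x": -0.3756,"y": -0.0173,"z": 0.1,"turn": 0,"hand": 0.6}
    - {"x": -0.3756,"y": -0.0173,"z": 0.1,"turn": 0,"hand": 0.6}

```text
t: 20.65
position: [0.4861, -0.25, 0.0648]
eef_rot: [[-0.0, 1.0, -0.002], [1.0, 0.0, 0.001], [0.001, -0.002, -1.0]]
ft_force: [0.1, -0.1, -0.6]
grip_width: 0.0677
```

```bash
python3 -c "
from h import *
s=snapshot('scene');
cv2.imwrite('pics/s7.png',crop(s,310,180,110,110,5))
a=[proj('top',[x,-.25,.07])for x in(.45,.52)];print(a)
mv([.4864,-.2502,-.002],0)"
```

```text
[array([371.49705435, 226.63566005]), array([371.06319968, 204.84188155])]
t 20.7 pos [ 0.4865 -0.2502  0.0656] yaw 0.0 q6 -34.1 w 0.0676 F [ 0.57 -0.05 -0.94] T [-0.133  0.027 -0.024] tiltz [-3.e-04  4.e-04 -1.e+00]
shift xyz [-0.0001 -0.0001  0.0845] turn 0.0001
```

View pics/s7.png

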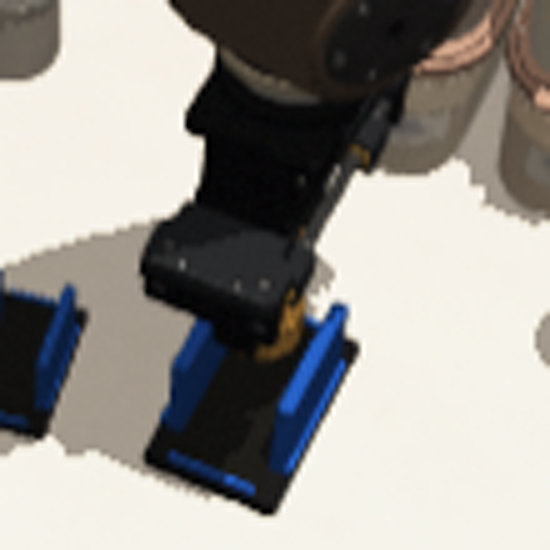

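The nut at crop (280,335) hangs over the slot between the walls. Lower it in checked steps.

>>> apply_moves:
  rows:
    - {"x": 0,"y": 0,"z": 0.01,"turn": 0,"hand": 0.6}
    - {"x": 0,"y": 0,"z": 0.015,"turn": 0,"hand": 0.6}
    - {"x": 0,"y": 0,"z": 0.02,"turn": 0,"hand": 0.6}
    - {"x": 0,"y": 0,"z": 0.02,"turn": 0,"hand": 0.6}

```text
t: 21.1
position: [0.4863, -0.2501, 0.0492]
eef_rot: [[-0.0, 1.0, -0.0], [1.0, 0.0, 0.0], [0.0, -0.0, -1.0]]
ft_force: [0.6, -0.3, -1.5]
grip_width: 0.0679
```

>>> apply_moves:
  rows:
    - {"x": 0,"y": 0,"z": 0.01,"turn": 0,"hand": 0.6}
    - {"x": 0,"y": 0,"z": 0.02,"turn": 0,"hand": 0.6}
    - {"x": 0,"y": 0,"z": 0.03,"turn": 0,"hand": 0.6}
    - {"x": 0,"y": 0,"z": 0.03,"turn": 0,"hand": 0.6}

```text
t: 21.5
position: [0.4859, -0.2499, 0.0243]
eef_rot: [[0.0, 1.0, -0.002], [1.0, -0.0, 0.001], [0.001, -0.002, -1.0]]
ft_force: [-0.8, 0.5, -1.4]
grip_width: 0.0677
```

>>> apply_moves:
  rows:
    - {"x": 0,"y": 0,"z": 0.01,"turn": 0,"hand": 0.6}
    - {"x": 0,"y": 0,"z": 0.02,"turn": 0,"hand": 0.6}
    - {"x": 0,"y": 0,"z": 0.028,"turn": 0,"hand": 0.6}
    - {"x": 0,"y": 0,"z": 0.028,"turn": 0,"hand": 0.6}

```text
t: 21.9
position: [0.486, -0.2499, 0.0021]
eef_rot: [[0.0, 1.0, -0.001], [1.0, -0.0, 0.001], [0.001, -0.001, -1.0]]
ft_force: [-0.3, 0.7, -1.0]
grip_width: 0.0679
```

>>> apply_moves:
  rows:
    - {"x": 0,"y": 0,"z": 0.002,"turn": 0,"hand": 0.6}
    - {"x": 0,"y": 0,"z": 0.004,"turn": 0,"hand": 0.6}
    - {"x": 0,"y": 0,"z": 0.004,"turn": 0,"hand": 0.6}

```text
t: 22.2
position: [0.4865, -0.2503, -0.0]
eef_rot: [[-0.0, 1.0, 0.0], [1.0, 0.0, 0.0], [0.0, 0.0, -1.0]]
ft_force: [0.1, 0.2, -1.7]
grip_width: 0.0677
```

>>> apply_moves:
  rows:
    - {"x": 0,"y": 0,"z": 0.001,"turn": 0,"hand": 0.6}
    - {"x": 0,"y": 0,"z": 0.002,"turn": 0,"hand": 0.6}
    - {"x": 0,"y": 0,"z": 0.002,"turn": 0,"hand": 0.6}

```text
t: 22.5
position: [0.4865, -0.2502, -0.0016]
eef_rot: [[-0.0, 1.0, 0.0], [1.0, 0.0, 0.0], [0.0, 0.0, -1.0]]
ft_force: [-0.6, -0.2, -2.1]
grip_width: 0.0679
```

>>> apply_moves:
  rows:
    - {"x": 0,"y": 0,"z": 0.001,"turn": 0,"hand": 0.6}
    - {"x": 0,"y": 0,"z": 0.0015,"turn": 0,"hand": 0.6}
    - {"x": 0,"y": 0,"z": 0.0015,"turn": 0,"hand": 0.6}

```text
t: 22.8
position: [0.4866, -0.2503, -0.0019]
eef_rot: [[-0.0, 1.0, 0.001], [1.0, 0.0, -0.0], [-0.0, 0.001, -1.0]]
ft_force: [-2.9, 1.4, 11.1]
grip_width: 0.0681
```

The floor contact came exactly where expected (11 N), with the nut still held. I'll relieve, release and withdraw.

>>> apply_moves:
  rows:
    - {"x": 0,"y": 0,"z": -0.0012,"turn": 0,"hand": 0.6}
    - {"x": 0,"y": 0,"z": -0.0012,"turn": 0,"hand": 0.25}
    - {"x": 0,"y": 0,"z": -0.0012,"turn": 0,"hand": 0.15}
    - {"x": 0,"y": 0,"z": -0.0012,"turn": 0,"hand": 0.12}
    - {"x": 0,"y": 0,"z": -0.0012,"turn": 0,"hand": 0.12}
    - {"x": 0,"y": 0,"z": -0.0012,"turn": 0,"hand": 0.12}
    - {"x": 0,"y": 0,"z": -0.02,"turn": 0,"hand": 0.12}
    - {"x": 0,"y": 0,"z": -0.05,"turn": 0,"hand": 0.12}
    - {"x": 0,"y": 0,"z": -0.1,"turn": 0,"hand": 0.12}
    - {"x": 0,"y": 0,"z": -0.16,"turn": 0,"hand": 0.12}
    - {"x": 0,"y": 0,"z": -0.22,"turn": 0,"hand": 0.12}
    - {"x": 0.06,"y": 0,"z": -0.25,"turn": 0,"hand": 0.12}
    - {"x": 0.12,"y": 0,"z": -0.25,"turn": 0,"hand": 0.12}
    - {"x": 0.18,"y": 0,"z": -0.25,"turn": 0,"hand": 0.12}
    - {"x": 0.24,"y": 0,"z": -0.25,"turn": 0,"hand": 0.12}
    - {"x": 0.3,"y": 0,"z": -0.25,"turn": 0,"hand": 0.12}
    - {"x": 0.3,"y": 0,"z": -0.25,"turn": 0,"hand": 0.12}
    - {"x": 0.3,"y": 0,"z": -0.25,"turn": 0,"hand": 0.12}

```text
t: 24.6
position: [0.4864, -0.0094, 0.1973]
eef_rot: [[-0.003, 1.0, 0.0], [1.0, 0.003, -0.0], [-0.0, 0.0, -1.0]]
ft_force: [0.3, -0.4, -0.4]
grip_width: 0.0837
```

```bash
python3 -c "
from h import *
s=snapshot('scene');t=snapshot('top')
cv2.imwrite('pics/s8.png',np.hstack([crop(s,310,210,75,80,5),crop(t,330,165,75,80,5)]))
print(proj('top',[.4864,-.2502,.062]),proj('scene',[.4864,-.2502,.062]))
mv([.4864,-.2502,-.002],0)"
```

```text
[371.0376743  215.32602477] [360.5833233 247.7557763]
t 24.7 pos [ 0.4866 -0.011   0.1972] yaw -0.03 q6 -9.0 w 0.0836 F [-0.49 -0.03 -0.7 ] T [-0.069  0.005 -0.013] tiltz [ 0.e+00 -1.e-04 -1.e+00]
shift xyz [-2.99e-01 -1.00e-04  2.49e-01] turn -0.0006
```

View pics/s8.png

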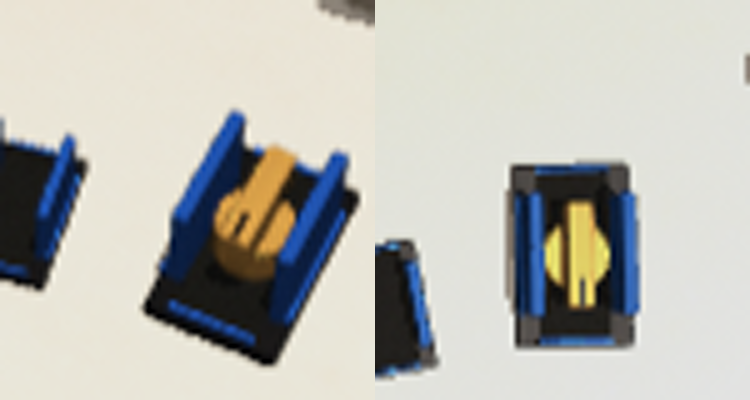

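The nut stands upright in the slot, wing along it, with its middle at top pixel (371.3,215.7) against the predicted (371.0,215.3). The gripper is clear, so I'll hand in.

```bash
python3 -c "
from bench import *
print(sign_off())"
```

```text
the job is handed in; nothing more can be done
None
```

The wing nut is off the grinder and standing upright in the middle of the large caddy's slot. The job was handed in at 24.7 s, and hand-in gave no verdict.

- **Unscrewing:** I turned the nut clockwise about 123° in a single grasp, to a firm stop (0.29 N m). I eased back about 4° and lifted it straight out. No second grasp was needed to reach the stop.
- **Set-down and regrasp:** It stood upright on the open worktop and I let go. I then took it by the two wing ends (68.1 mm) and lowered it, still held, until it met the slot floor with 11 N, at the expected height.
- **Last check:** The final pictures show the nut upright with its wing along the slot, within about 1.5 mm of the position I measured for the slot's middle. The gripper was clear of everything. I did not measure the bystanders' positions, but nothing near the work looked moved.

**What disagreed:**
- **Fingertip height:** The pictures showed the fingertips about 35 mm higher than the reported TCP. Because of this my first grasp closed on air just above the wing, without moving the nut. After that I set heights by touch and from the gripped nut.
- **End grasp:** On the worktop, the arm stopped 2 mm above its commanded height with about 5 N upward. I did not find out why, and it had no visible effect.

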